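# Close the tea tin on the click-stop carousel, keep its outer lid in hand

## Robot

A 6-joint arm with a two-finger parallel gripper is mounted at the origin on a cart in front of the work surface, level with it; the furniture and walls round the work are solid. World frame = base frame: x ahead of the robot, y to its left, z up, the work surface at z = 0. Lengths are in mm, angles in rad, forces in N, time in s.
With the tool pointing down it reaches from about 300 to 775 mm from the base axis. Payload 14.6 kg.
Tool frame: the origin (TCP) lies at the very end of the fingers, on their centre line; the grasp point (between the pads) lies 19 mm behind it; z points along the fingers, y is the line along which they close (so a half turn about z gives the same grasp; the last joint's range is limited). The gripper opens to 94 mm and grips with 3 to 60 N. Pads are 16 mm wide; open, the fingers measure 119 mm over their backs; the gripper's body (75 mm by 177 mm) begins 78 mm behind the grasp point.
Start: joints at [1.255, 0.3, 1.521, -0, 1.321, -0.067], TCP at [135.43, 533.055, 205.446] pointing down, gripper open.
Joint ranges: [-3.03, 3.03], [-0.79, 2.21], [0.23, 2.52], [-1.04, 4.18], [0, 3.07], [-2.55, 2.55]. Speed limits (rad/s): [2.22, 2.22, 2.57, 3.14, 3.14, 3.14].

## Interface

Orientations are given as [roll, pitch, yaw] about the fixed x, y, z axes, in that order (R = Rz(yaw) Ry(pitch) Rx(roll)).
In Python, from cell import manip, camera, get_calibration gives the robot as it stands. The module is installed in compiled form; this text tells all that it offers.
- The arm moves only by the tool jog_arm, never from a script. Its argument "plan" is one flat list of numbers, 6 for each row, row after row: the shift along the world's x, y, z in m, then the turn, a rotation vector about the world's x, y, z in degrees. A call has 1 to 20 rows; each row is the pose to reach, as a shift and turn from the pose commanded when the call began; what a row does not reach only later rows make up. A row lasts 1/10 s, in which the tool goes at most 50 mm and 8.59 degrees, less where a joint would pass 70% of its speed; a pose out of reach is approached as far as the arm can. A call with a gripper value outside its range is refused whole. "claw" is the finger opening in m, from 0 to 0.094, set as the call begins (left out, the last holds). The fingers move at their own pace and stop on an object; "force" is the grip in N (left out, the last holds). Time passes only in rows, so rows that repeat a pose let the fingers close. It gives the time, the measured TCP pose, the force, the opening and the grip force at its end, in the units of the state.
- manip.read_state(): the state, without advancing time (a new reading comes with each control period).
- camera(name): name is "scene" or "top" or "wrist"; returns (picture, depth): 420x560x3 uint8, red, green, blue; 420x560 float32, mm along the optical axis (not along the pixel's ray), 0 where there is no reading.
- get_calibration(name): a dict with "fx", "fy", "cx", "cy" (pixels), "origin" and "attitude" of the camera in the world. Camera axes: x right, y down, z forward; pixel columns grow to the right and rows downward; lengths in mm; the calibration is good to about 2 mm. A picture is of the moment at which its call begins: read the wrist's pose just before it. get_calibration takes no time and is no camera call; for the wrist camera it gives the pose at the moment of the call.
- manip.sign_off(): hands the job in; it is judged then, once.
The state is a dict: "clock": time; "joints": joint angles; "qd": joint speeds; "effort": joint torques, N m; "eef_pos": TCP position; "eef_rot": TCP orientation; "wrist_force": force on the tool from outside, world axes, zero at the start; "moment": the same for the moment, N m; "finger_gap": finger opening in mm; "finger_force": force on a finger pad.
Only numpy, scipy, OpenCV 4.12 (cv2) and the standard library are available. Lean on these libraries where they do the work, as an engineer would, in place of code of your own. Each camera call takes 0.05 s, during which the arm holds its last target. There are 200 camera calls.

## Task

Turn the tray of the carousel by its wooden bar handle one click counter-clockwise (seen from above), so that the open blue tea tin stops at the front by the red dot, and no farther. Then lift the two nested lids together off their wooden stand by the wooden knob and lower them, still nested, onto the tin until the inner lid is fully seated. Finally take the blue outer lid alone by its rim and lift it straight up about 10 cm, leaving the inner lid seated and undisturbed on the tin; finish while still holding the outer lid there for washing, and leave the spoon, jug, mill and mug where they are.

Things in the scene. Friction and masses are not known exactly. Their poses are not given: they have to be found in the camera images.
- carousel: dark steel foot of the carousel, fixed; origin on the worktop under the turning axis, z up. Its -x axis points to the front, where a red dot lies 150 mm from the axis. The wooden tray on it has radius 142 mm, top 29 mm above the worktop, and five stations 100 mm from the axis, 72 degrees apart: the open tin, three red-capped jars and a salt shaker, all fixed to it (up to 136 mm high)
- tray (a joint): angle of the carousel tray in rad, growing counter-clockwise seen from above; click stops at 0, 1.257 and 2.513. At 0 the tin is one station clockwise of the front; at 1.257 it stands at the front. A weight-loaded click draws the tray into the nearest stop from up to about half a click away; turning past the hump needs about 0.1 N m. Starts at 0
- turn_handle (a point): centre of the wooden bar handle above the turning axis, turning with the tray. The bar is 50 mm long along this frame's x axis, 12 mm thick (y), 34 mm high: its top is 17 mm above this point, and below it a 14 mm post carries it. Grip across its thickness from above
- tin_mouth (a point): centre of the rim of the open blue tin on the tray, z up, 89 mm above the worktop. Tin: outer diameter 52 mm, inner 46 mm, 60 mm high, fixed to the tray, turning with it
- lid_stand: fixed wooden stand where the nested lids wait: foot 96 mm across and 8 mm thick, on it a tube of outer diameter 52, inner 46 mm whose rim is 45 mm above its origin, which lies under its centre on the black glass hob (7 mm above the worktop). Wall cupboards hang 0.59 m above the worktop from x = 0.64 m on: keep the elbow clear of them
- inner_lid: steel inner lid, about 150 g; origin at the centre of the flange's underside (which rests on the rim when seated), z up. Flange 52 mm across, 4 mm thick; below it a cork plug 42 mm across, 10 mm long, chamfered. It carries the outer lid: lifting its knob lifts both
- knob (a point): middle of the free part of the inner lid's pale wooden knob, 27 mm above inner_lid's origin. Knob diameter 17 mm, upright through the outer lid's hole; its top is 13 mm above this point, the outer lid's top plate 19 mm below it
- outer_lid: blue outer lid, about 120 g; origin at the centre of its top plate's underside, 4 mm above inner_lid's origin when nested; z up. Plate 4 mm thick, 66 mm across, with a 21.6 mm hole for the knob; skirt of outer diameter 66, inner 61 mm hangs to 18 mm below the origin, 4 mm clear of the tin. Grip across the skirt from above, the knob (top 36 mm above this origin) between the fingers
- teaspoon: teaspoon with red handle, 132x26x11 mm, bystander; origin under its middle
- milk_jug: jug with a handle, 74x98x88 mm, bystander; origin under its middle
- pepper_mill: wooden pepper mill, diameter 58, height 170 mm, bystander; origin under its middle
- mug: white mug, 88x113x60 mm, bystander; origin under its middle

How it is judged (in metres and radians):
On the way, in this order (a step that is already met when the one before it is completed fails the run):
1. the tray stands in the next click stop, the open tin at the front, while the nested lids still wait on their stand (value of joint tray between 1.1966 and 1.3166 rad and distance of inner_lid from where it was at the start of the episode below 0.02 m), for 0.2 s.
2. the nested lids are on the tin, inner lid seated, outer lid lying on it (value of joint tray between 1.1966 and 1.3166 rad and horizontal distance between inner_lid and tin_mouth below 0.004 m and z of inner_lid in the frame of tin_mouth between -0.003 and 0.003 m and angle between inner_lid's own z axis and vertical below 0.06 rad and z of outer_lid in the frame of inner_lid below 0.008 m), for 0.2 s.
At the end, for the whole second after the job is handed in: tray within 0.06 rad of the 1.257 stop; inner lid seated on the tin (4 mm sideways, 3 mm in height, tilt under 0.06 rad); outer lid held still in the fingers over 60 mm above the tin's rim, within 0.35 rad of level, touching neither inner lid nor carousel (value of joint tray between 1.1966 and 1.3166 rad and horizontal distance between inner_lid and tin_mouth below 0.004 m and z of inner_lid in the frame of tin_mouth between -0.003 and 0.003 m and angle between inner_lid's own z axis and vertical below 0.06 rad and z of outer_lid in the frame of tin_mouth above 0.06 m and contact force between the fingers and outer_lid above 1 N and contact force between outer_lid and inner_lid below 0.1 N and contact force between outer_lid and carousel below 0.1 N and angle between outer_lid's own z axis and vertical below 0.35 rad and linear speed of outer_lid below 0.05 m/s); the arm keeps its last pose, push and grip.
It fails at once if the tray is turned past the next click stop (beyond 1.85 rad) (value of joint tray above 1.85 rad).
It fails at once if the lids are parted by more than 10 mm while the inner lid is not seated on the tin (off by over 5 mm sideways or 4 mm in height, or tilted over 0.08 rad) (z of outer_lid in the frame of inner_lid above 0.01 m and not (horizontal distance between inner_lid and tin_mouth below 0.005 m and z of inner_lid in the frame of tin_mouth between -0.004 and 0.004 m and angle between inner_lid's own z axis and vertical below 0.08 rad)).
It fails at once if the inner lid is let go over the tin from more than 15 mm above its seat (contact force between the fingers and inner_lid below 0.1 N and horizontal distance between inner_lid and tin_mouth below 0.05 m and z of inner_lid in the frame of tin_mouth above 0.015 m).
It fails at once if the teaspoon, jug, mill or mug is moved by more than 25 mm (distance of any of teaspoon, milk_jug, pepper_mill, mug from where it was at the start of the episode above 0.025 m).
It also fails if it takes over 67 s, if anything falls off the work surface, if the arm or the gripper's body presses on something with over 40 N, if the wrist force passes 120 N, or if a joint passes its speed limit or range.

## Working session

There is one attempt and no reset: what is moved stays moved. The work goes in short steps, Python scripts to look and compute and a tool call to move; the robot and the scene stay as the last step left them, time stands still between calls to the robot, and variables do not carry over. Pictures are saved under pics/ and viewed, at most 10 in all, crops included, and the job is handed in when it is done.

Besides the shell and the picture viewer there is one more tool, called by a JSON object that holds its "name" and its "arguments". jog_arm: Moves the arm, as the interface text tells. Its arguments: {"type":"object","properties":{"plan":{"type":"array"},"claw":{"type":"number"},"force":{"type":"number"}},"required":["plan"]}

```bash
mkdir -p pics
cat > h.py <<'E'
import numpy as np, cv2
from scipy.spatial.transform import Rotation as R
from cell import manip, camera, get_calibration
def att(c):
    a=np.array(c['attitude'],float)
    return a if a.shape==(3,3) else R.from_euler('xyz',a).as_matrix()
def shot(name,fn=None):
    c=get_calibration(name); p,d=camera(name)
    if fn: cv2.imwrite('pics/'+fn,p[:,:,::-1])
    return c,p,d
def cloud(c,d):
    v,u=np.indices(d.shape); 
    P=np.stack([(u-c['cx'])/c['fx']*d,(v-c['cy'])/c['fy']*d,d],-1)
    W=P@att(c).T+np.array(c['origin']); W[d==0]=np.nan
    return W
def ray(c,u,v,z):
    r=att(c)@np.array([(u-c['cx'])/c['fx'],(v-c['cy'])/c['fy'],1]); o=np.array(c['origin'])
    return o+r*(z-o[2])/r[2]
E
python3 - <<'E'
from h import *
for n in ['top','scene']:
    c,p,d=shot(n,n+'.png'); print(n,c); np.savez(n,p=p,d=d,W=cloud(c,d))
print(manip.read_state())
E
```

```text
top {'fx': 496.419474292741, 'fy': 496.419474292741, 'cx': 284.05326368659155, 'cy': 204.55512635625018, 'origin': array([ 483.77240834,  221.18699182, 1159.02650968]), 'attitude': array([-3.06229164,  0.00886669, -1.55016817])}
scene {'fx': 394.56563041662, 'fy': 394.56563041662, 'cx': 276.14167076574955, 'cy': 210.06691455589163, 'origin': array([  51.00326327, -304.91260196,  872.64797176]), 'attitude': array([-2.37164637, -0.01417846, -0.73543255])}
{'clock': 0.1, 'joints': array([ 1.25540053e+00,  3.00405736e-01,  1.52150730e+00,  3.40571982e-06,
        1.32069346e+00, -6.65975826e-02]), 'qd': array([ 1.26852309e-03, -8.63475130e-04, -2.78595285e-03,  8.34494156e-04,
       -4.23754464e-04,  6.27448259e-05]), 'effort': array([ 1.03960112e-03, -5.32647014e+01, -3.53279793e+01,  7.10196700e-02,
        2.35724525e-02, -7.41116310e-05]), 'eef_pos': array([135.3610594 , 532.84636779, 204.95339125]), 'eef_rot': array([-3.14058127e+00, -7.07613936e-05,  2.89279356e+00]), 'wrist_force': array([0.68312031, 1.11594685, 0.13110056]), 'moment': array([ 0.02928593, -0.02157401, -0.00282883]), 'finger_force': 0.0, 'finger_gap': 94.29743042368474}
```

View pics/top.png

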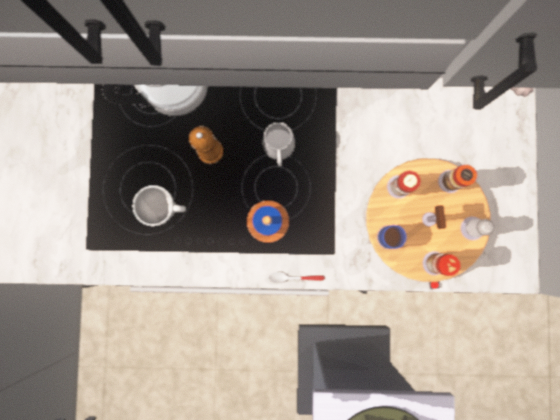

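View pics/scene.png

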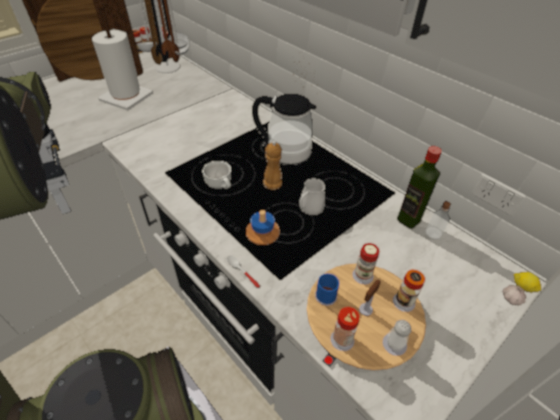

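The top view shows the tray around (429,217), the handle at (440,216), the tin at (392,237), the lids at (267,221) and the red dot at (434,285). The scene view shows the handle at (372,292), the tin at (327,288) and the lids at (263,222).

```bash
cat > m1.py <<'E'
from h import *
for n in ['top','scene']:
    f=np.load(n+'.npz'); p,W=f['p'],f['W']; c=get_calibration(n); hsv=cv2.cvtColor(p,cv2.COLOR_RGB2HSV)
    H,S,V=[hsv[...,i].astype(int) for i in range(3)]
    def comps(m,name,amin=15):
        k,l,s,ce=cv2.connectedComponentsWithStats(m.astype(np.uint8))
        for i in range(1,k):
            if s[i,4]>=amin:
                w=W[l==i]; 
                print(n,name,ce[i].round(1),s[i,4],'med',np.nanmedian(w,0).round(),'z95',np.nanpercentile(w[:,2],97).round(),'min',np.nanmin(w,0).round(),'max',np.nanmax(w,0).round())
    ok=np.isfinite(W[...,2])&(W[...,0]>200)&(W[...,0]<750)&(W[...,1]>-400)
    comps((H>100)&(H<130)&(S>120)&ok,'blue')
    tray=(abs(W[...,2]-29)<8)&(H>5)&(H<25)&(S>80)&ok
    comps(tray,'tray',200)
    # tray circle fit
    k,l,s,ce=cv2.connectedComponentsWithStats(tray.astype(np.uint8)); i=1+s[1:,4].argmax()
    hull=cv2.convexHull(np.argwhere(l==i)[:,::-1].astype(np.int32)).reshape(-1,2)
    q=np.array([ray(c,u,v,29)[:2] for u,v in hull])
    A=np.c_[2*q,np.ones(len(q))]; s_=np.linalg.lstsq(A,(q**2).sum(1),rcond=None)[0]
    print('circle',s_[:2],np.sqrt(s_[2]+s_[:2]@s_[:2]))
    ctr=s_[:2]
    near=(np.hypot(W[...,0]-ctr[0],W[...,1]-ctr[1])<45)&(W[...,2]>50)
    comps(near,'handle')
    comps(near&(W[...,2]>105),'handleTop',5)
    dot=((H<6)|(H>174))&(S>150)&(abs(W[...,2])<12)&ok
    comps(dot,'dot',8)
E
python3 m1.py
```

```text
top blue [267.1 220. ] 485 med [536. 269.  60.] z95 64.0 min [507. 241.  55.] max [565. 299.  67.]
top tray [426.6 219.9] 8284 med [551. -87.  29.] z95 33.0 min [ 407. -236.   21.] max [686.  44.  36.]
circle [547.0857441  -95.43824375] 140.21209511370805
top handle [439.1 217. ] 262 med [546. -92. 127.] z95 134.0 min [ 523. -105.   52.] max [572. -87. 135.]
top handleTop [440.6 216.7] 212 med [546. -93. 129.] z95 134.0 min [ 523. -105.  105.] max [572. -87. 135.]
top dot [316.6 277.5] 21 med [409. 154.   8.] z95 11.0 min [407. 142.   4.] max [410. 168.  11.]
top dot [434.2 284.7] 32 med [ 397. -114.    9.] z95 12.0 min [ 392. -121.    4.] max [ 404. -107.   12.]
scene blue [262.  222.2] 316 med [527. 262.  57.] z95 61.0 min [502. 235.   1.] max [606. 350.  63.]
scene blue [326.9 288.4] 441 med [499.  -5.  65.] z95 87.0 min [477. -31.  32.] max [528.  19.  91.]
scene tray [366.3 319.9] 6255 med [ 529. -117.   27.] z95 30.0 min [ 405. -236.   21.] max [685.  43.  34.]
circle [542.55736808 -97.0031911 ] 139.85058426752732
scene handle [371.5 293.3] 219 med [541. -99. 122.] z95 131.0 min [ 521. -104.   51.] max [571. -88. 133.]
scene handleTop [372.5 289.9] 155 med [540. -98. 128.] z95 131.0 min [ 521. -104.  106.] max [571. -88. 133.]
scene dot [252.4 280.2] 33 med [407. 162.   7.] z95 11.0 min [403. 141.   0.] max [410. 189.  12.]
scene dot [328.3 359.5] 48 med [ 398. -114.    7.] z95 10.0 min [ 390. -122.    4.] max [ 408. -105.   10.]
```

{"name": "jog_arm", "arguments": {"plan": [0.411,-0.629,0.04,0,0,-159,0.411,-0.629,0.04,0,0,-159,0.411,-0.629,0.04,0,0,-159,0.411,-0.629,0.04,0,0,-159,0.411,-0.629,0.04,0,0,-159,0.411,-0.629,0.04,0,0,-159,0.411,-0.629,0.04,0,0,-159,0.411,-0.629,0.04,0,0,-159,0.411,-0.629,0.04,0,0,-159,0.411,-0.629,0.04,0,0,-159,0.411,-0.629,0.04,0,0,-159,0.411,-0.629,0.04,0,0,-159,0.411,-0.629,0.04,0,0,-159,0.411,-0.629,0.04,0,0,-159,0.411,-0.629,0.04,0,0,-159,0.411,-0.629,0.04,0,0,-159,0.411,-0.629,0.04,0,0,-159,0.411,-0.629,0.04,0,0,-159,0.411,-0.629,0.04,0,0,-159,0.411,-0.629,0.04,0,0,-159], "claw": 0.05}}

```text
clock: 2.1
eef_pos: [546.3, -96.0, 245.1]
eef_rot: [-3.141, 0.001, 0.117]
wrist_force: [-0.2, -0.9, 0.2]
finger_gap: 49.9
finger_force: 0.0
```

Run:
```python
from h import *
s=manip.read_state(); print(s['clock'],s['eef_pos'],s['eef_rot'],s['joints'],s['finger_gap'])
c,p,d=shot('wrist','w1.png'); W=cloud(c,d); np.savez('w1',p=p,d=d,W=W); print(c['origin'])
m=(np.hypot(W[...,0]-546,W[...,1]+96)<40)&(W[...,2]>110)&(W[...,2]<150)
w=W[m]; top=np.median(w[:,2]);print(m.sum(),top)
t=(m&(abs(W[...,2]-top)<6)).astype(np.uint8)
cs=max(cv2.findContours(t,0,2)[0],key=cv2.contourArea).reshape(-1,2)
q=np.array([ray(c,u,v,top)[:2] for u,v in cs]).astype(np.float32); print(cv2.minAreaRect(q))
```

```text
2.1 [546.31265442 -95.95588469 245.10111013] [-3.14132318e+00  6.52414788e-04  1.16519467e-01] [-2.39913954e-01  2.83513361e-01  1.44971164e+00  2.52128492e-05
  1.40907309e+00  1.21435893e+00] 49.8880925466314
[617.08191284 -87.18701058 423.77339632]
829 129.8110221875728
((548.0494995117188, -93.2235336303711), (49.10978698730469, 11.356532096862793), 6.8979902267456055)
```

View pics/w1.png

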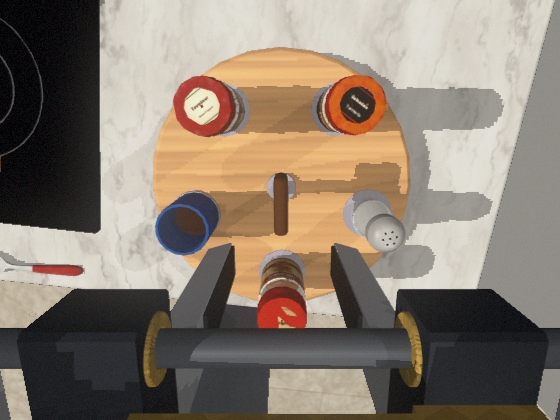

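The wrist view shows the bar handle at (281,205), aligned between the fingers at a yaw of about 6.9°, with the tin at (187,222). I'll descend and grip the bar.

{"name": "jog_arm", "arguments": {"plan": [0.001,0.001,-0.05,0,0,0,0.001,0.001,-0.1,0,0,0,0.001,0.001,-0.125,0,0,0,0.001,0.001,-0.145,0,0,0,0.001,0.001,-0.145,0,0,0]}}

```text
clock: 2.65
eef_pos: [546.1, -94.6, 97.8]
eef_rot: [-3.14, 0.005, 0.12]
wrist_force: [-0.1, -0.2, 0.2]
finger_gap: 50.1
finger_force: 0.0
```

{"name": "jog_arm", "arguments": {"plan": [0,0,0,0,0,0,0,0,0,0,0,0,0,0,0,0,0,0,0,0,0,0,0,0,0,0,0,0,0,0], "claw": 0.005, "force": 25}}

```text
clock: 3.15
eef_pos: [547.6, -94.9, 100.9]
eef_rot: [3.142, -0.001, 0.118]
wrist_force: [-0.6, 7.3, 2.4]
finger_gap: 13.6
finger_force: 5.7
```

{"name": "jog_arm", "arguments": {"plan": [0,0,0,0,0,0,0,0,0,0,0,4,0,0,0,0,0,10,0,0,0,0,0,16,0,0,0,0,0,22,0,0,0,0,0,28,0,0,0,0,0,34,0,0,0,0,0,40,0,0,0,0,0,46,0,0,0,0,0,52,0,0,0,0,0,58,0,0,0,0,0,64,0,0,0,0,0,69,0,0,0,0,0,72,0,0,0,0,0,72,0,0,0,0,0,72]}}

```text
clock: 4.75
eef_pos: [546.9, -93.5, 100.9]
eef_rot: [-3.14, -0.002, 1.375]
wrist_force: [-6.5, 11.7, 8.7]
finger_gap: 12.1
finger_force: 25.0
```

{"name": "jog_arm", "arguments": {"plan": [0,0,0,0,0,0,0,0,0,0,0,0,0,0,0,0,0,0,0,0,0,0,0,0], "claw": 0.05}}

```text
clock: 5.15
eef_pos: [547.5, -95.1, 100.4]
eef_rot: [3.142, 0.0, 1.374]
wrist_force: [-1.1, 0.2, -0.5]
finger_gap: 40.8
finger_force: 0.0
```

{"name": "jog_arm", "arguments": {"plan": [0,0,0.05,0,0,0,0,0,0.1,0,0,0,0,0,0.145,0,0,0,0,0,0.145,0,0,0,0,0,0.145,0,0,0]}}

```text
clock: 5.65
eef_pos: [547.5, -95.0, 245.8]
eef_rot: [3.14, 0.0, 1.374]
wrist_force: [-0.1, -0.3, -1.0]
finger_gap: 50.1
finger_force: 0.0
```

Run:
```python
from h import *
s=manip.read_state(); print(s['clock'],s['eef_pos'],s['eef_rot'])
c,p,d=shot('wrist','w2.png'); W=cloud(c,d); np.savez('w2',p=p,d=d,W=W); print(c)
m=(np.hypot(W[...,0]-547,W[...,1]+95)<40)&(W[...,2]>110)&(W[...,2]<150)
top=np.median(W[m][:,2]);t=(m&(abs(W[...,2]-top)<6)).astype(np.uint8)
cs=max(cv2.findContours(t,0,2)[0],key=cv2.contourArea).reshape(-1,2)
q=np.array([ray(c,u,v,top)[:2] for u,v in cs]).astype(np.float32); print(top,cv2.minAreaRect(q))
m=(np.hypot(W[...,0]-447,W[...,1]+108)<45)&(abs(W[...,2]-89)<8)
cs=max(cv2.findContours(m.astype(np.uint8),0,2)[0],key=cv2.contourArea)
q=np.array([ray(c,u,v,89)[:2] for u,v in cs.reshape(-1,2)]).astype(np.float32)
print(m.sum(),np.median(W[m],0),cv2.minEnclosingCircle(q),cv2.fitEllipse(q))
```

```text
5.65 [547.54165238 -95.04243563 245.75332161] [3.14031677e+00 1.14986528e-04 1.37429538e+00]
{'fx': 366.33800508165825, 'fy': 366.33800508165825, 'cx': 282.35164883534793, 'cy': 212.4042751376994, 'origin': array([561.45525796, -24.98055632, 424.46958278]), 'attitude': array([ 2.89488750e+00, -1.77734546e-03, -1.95828389e-01])}
129.67952667390722 ((547.3824462890625, -92.80923461914062), (49.217742919921875, 11.75956916809082), 78.7644271850586)
727 [ 447.19298235 -104.48022458   87.78539764] ((449.13934326171875, -103.69554901123047), 26.802501678466797) ((449.2893371582031, -104.03996276855469), (50.60144805908203, 52.658626556396484), 124.38613891601562)
```

View pics/w2.png

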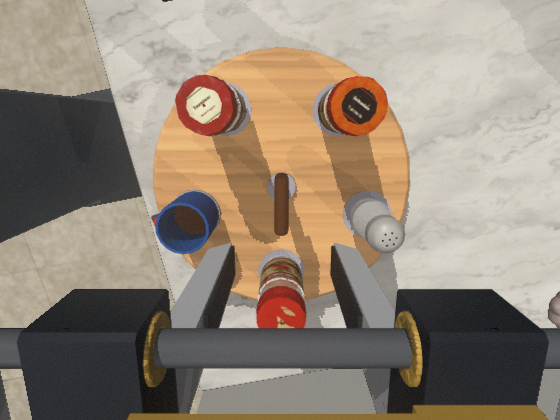

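The tray stands at 78.8°, so it turned 72°, with the tin at the front, at pixel (187,222) or about (449,-104) mm. Next, the lids.

{"name": "jog_arm", "arguments": {"plan": [0,0.05,0,0,0,0,-0.005,0.1,0,0,0,0,-0.008,0.15,0,0,0,0,-0.01,0.2,0,0,0,0,-0.012,0.25,0,0,0,0,-0.012,0.3,0,0,0,0,-0.012,0.34,0,0,0,0,-0.012,0.362,0,0,0,0,-0.012,0.362,0,0,0,0,-0.012,0.362,0,0,0,0,-0.012,0.362,0,0,0,0]}}

```text
clock: 6.8
eef_pos: [535.5, 265.9, 244.7]
eef_rot: [-3.141, 0.001, 1.373]
wrist_force: [0.3, -0.3, -0.9]
finger_gap: 50.3
finger_force: 0.0
```

Run:
```python
from h import *
s=manip.read_state(); print(s['clock'],s['eef_pos'],s['eef_rot'])
c,p,d=shot('wrist','w3.png'); W=cloud(c,d); np.savez('w3',p=p,d=d,W=W)
hsv=cv2.cvtColor(p,cv2.COLOR_RGB2HSV); H,S,V=[hsv[...,i].astype(int) for i in range(3)]
n=np.hypot(W[...,0]-535,W[...,1]-268)<60
k=n&(W[...,2]>80)&(W[...,2]<110); print('knob z',np.percentile(W[k][:,2],[5,50,95]))
zt=np.percentile(W[k][:,2],90)
def circ(m,z):
    cs=cv2.convexHull(max(cv2.findContours(m.astype(np.uint8),0,2)[0],key=cv2.contourArea)).reshape(-1,2)
    q=np.array([ray(c,u,v,z)[:2] for u,v in cs]).astype(np.float32); print(cs.mean(0),cv2.minEnclosingCircle(q),cv2.fitEllipse(q))
circ(k&(W[...,2]>zt-5),zt)
b=n&(H>100)&(H<130)&(S>120)&(W[...,2]>50); zb=np.median(W[b][:,2]); print('plate z',zb)
circ(b&(abs(W[...,2]-zb)<4),zb)
```

```text
6.8 [535.4601636  265.911079   244.71384838] [-3.14064138e+00  8.73896907e-04  1.37333793e+00]
knob z [84.55637898 90.64191635 92.09420083]
[281.5    191.1875] ((536.3251953125, 273.2795715332031), 8.450251579284668) ((536.2133178710938, 273.1583251953125), (16.194236755371094, 16.898536682128906), 175.95431518554688)
plate z 59.11430865588267
[282.39393939 185.87878788] ((536.1260986328125, 273.29730224609375), 32.54774475097656) ((536.064453125, 273.11492919921875), (64.01899719238281, 64.85037994384766), 164.44581604003906)
```

View pics/w3.png

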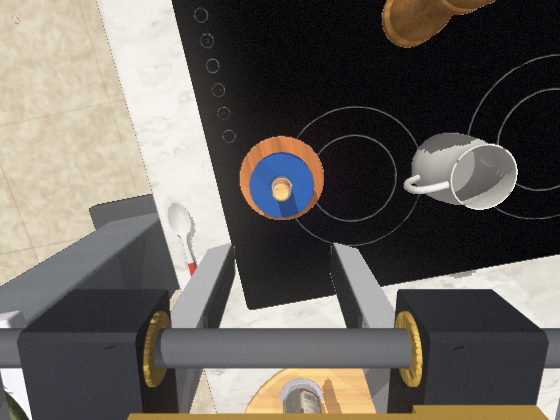

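The picture shows the knob at (281,190) on the blue lid, placed at (536,273) mm. I'll descend and grip it.

{"name": "jog_arm", "arguments": {"plan": [0.001,0.007,-0.05,0,0,0,0.001,0.007,-0.1,0,0,0,0.001,0.007,-0.14,0,0,0,0.001,0.007,-0.165,0,0,0,0.001,0.007,-0.18,0,0,0,0.001,0.007,-0.18,0,0,0,0.001,0.007,-0.18,0,0,0]}}

```text
clock: 7.55
eef_pos: [537.2, 273.9, 66.8]
eef_rot: [3.14, -0.001, 1.374]
wrist_force: [-0.3, 0.2, 0.5]
finger_gap: 50.0
finger_force: 0.0
```

{"name": "jog_arm", "arguments": {"plan": [0,0,0,0,0,0,0,0,0,0,0,0,0,0,0,0,0,0,0,0,0,0,0,0,0,0,0,0,0,0,0,0,0,0,0,0], "claw": 0.01, "force": 30}}

```text
clock: 8.15
eef_pos: [536.5, 274.1, 65.7]
eef_rot: [3.141, -0.0, 1.374]
wrist_force: [-1.8, 1.3, 3.4]
finger_gap: 16.7
finger_force: 30.0
```

{"name": "jog_arm", "arguments": {"plan": [0,0,0.02,0,0,0,0,0,0.05,0,0,0,0,0,0.09,0,0,0,0,0,0.125,0,0,0,0,-0.02,0.135,0,0,0,-0.01,-0.05,0.135,0,0,0,-0.02,-0.09,0.135,0,0,0,-0.03,-0.13,0.135,0,0,0,-0.04,-0.17,0.135,0,0,0,-0.05,-0.21,0.135,0,0,0,-0.06,-0.25,0.135,0,0,0,-0.07,-0.29,0.135,0,0,0,-0.08,-0.33,0.135,0,0,0,-0.087,-0.36,0.135,0,0,0,-0.088,-0.373,0.135,0,0,0,-0.088,-0.378,0.135,0,0,0,-0.088,-0.378,0.135,0,0,0,-0.088,-0.378,0.135,0,0,0]}}

```text
clock: 9.95
eef_pos: [448.7, -103.0, 200.3]
eef_rot: [-3.141, -0.0, 1.375]
wrist_force: [-0.1, 0.9, -2.7]
finger_gap: 16.4
finger_force: 30.0
```

Run:
```python
from h import *
s=manip.read_state(); print(s['clock'],s['eef_pos'],s['eef_rot'],s['finger_gap'],s['finger_force'])
c,p,d=shot('wrist','w4.png'); W=cloud(c,d)
hsv=cv2.cvtColor(p,cv2.COLOR_RGB2HSV); H,S,V=[hsv[...,i].astype(int) for i in range(3)]
b=(H>100)&(H<130)&(S>120)&(np.hypot(W[...,0]-448,W[...,1]+105)<60)&(W[...,2]>150)
z=np.median(W[b][:,2]); b&=abs(W[...,2]-z)<5
cs=cv2.convexHull(max(cv2.findContours(b.astype(np.uint8),0,2)[0],key=cv2.contourArea)).reshape(-1,2)
q=np.array([ray(c,u,v,z)[:2] for u,v in cs]).astype(np.float32); print(b.sum(),z,cv2.minEnclosingCircle(q),cv2.fitEllipse(q))
w=W[b];A=np.c_[w[:,:2]-w[:,:2].mean(0),np.ones(len(w))]; print('slope',np.linalg.lstsq(A,w[:,2],rcond=None)[0])
```

```text
9.95 [ 448.65546709 -103.03052119  200.29823513] [-3.14127537e+00 -2.17309290e-04  1.37529018e+00] 16.40567635089771 29.998668513228495
5297 193.59925509081205 ((448.3153991699219, -103.17259979248047), 32.43885040283203) ((448.2328186035156, -103.814697265625), (64.14615631103516, 65.92453002929688), 168.84849548339844)
slope [ 1.00996569e-03 -7.31987185e-03  1.93587008e+02]
```

View pics/w4.png

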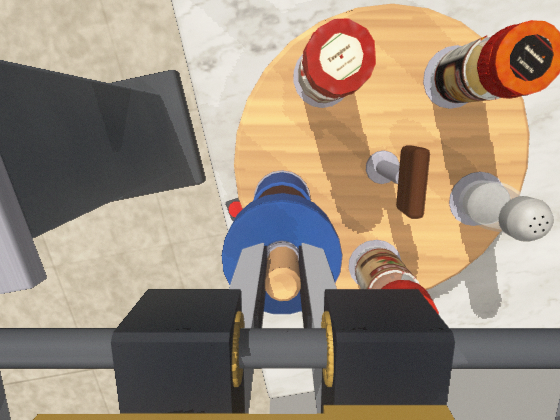

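The lids hang level at (448.2,-103.5) mm, about 1 mm from the tin. I'll lower them.

{"name": "jog_arm", "arguments": {"plan": [0.0005,-0.001,-0.025,0,0,0,0.0005,-0.001,-0.05,0,0,0,0.0005,-0.001,-0.068,0,0,0,0.0005,-0.001,-0.078,0,0,0,0.0005,-0.001,-0.082,0,0,0,0.0005,-0.001,-0.085,0,0,0,0.0005,-0.001,-0.088,0,0,0,0.0005,-0.001,-0.09,0,0,0,0.0005,-0.001,-0.092,0,0,0,0.0005,-0.001,-0.092,0,0,0]}}

```text
clock: 11.0
eef_pos: [448.9, -104.9, 108.4]
eef_rot: [3.142, -0.0, 1.374]
wrist_force: [0.9, -0.1, -2.7]
finger_gap: 16.7
finger_force: 30.0
```

{"name": "jog_arm", "arguments": {"plan": [0,0,-0.002,0,0,0,0,0,-0.0035,0,0,0,0,0,-0.005,0,0,0,0,0,-0.006,0,0,0,0,0,-0.006,0,0,0]}}

```text
clock: 11.5
eef_pos: [449.0, -105.1, 102.9]
eef_rot: [3.141, 0.0, 1.374]
wrist_force: [-4.3, -0.2, 5.7]
finger_gap: 16.0
finger_force: 30.0
```

{"name": "jog_arm", "arguments": {"plan": [0,0,-0.001,0,0,0,0,0,-0.001,0,0,0,0,0,-0.001,0,0,0]}}

```text
clock: 11.8
eef_pos: [449.1, -105.4, 102.8]
eef_rot: [3.141, 0.001, 1.374]
wrist_force: [-8.9, -0.4, 18.5]
finger_gap: 16.6
finger_force: 30.0
```

{"name": "jog_arm", "arguments": {"plan": [0,0,0,0,0,0,0,0,0,0,0,0,0,0,0,0,0,0,0,0,0,0,0,0], "claw": 0.04}}

```text
clock: 12.2
eef_pos: [449.0, -104.9, 101.4]
eef_rot: [-3.142, -0.0, 1.374]
wrist_force: [0.2, -0.0, -0.2]
finger_gap: 39.8
finger_force: 0.0
```

{"name": "jog_arm", "arguments": {"plan": [0,0,0.03,0,0,0,0,0,0.075,0,0,0,0,0,0.12,0,0,0,0,0,0.14,0,0,0,0,0,0.14,0,0,0,0,0,0.14,0,0,0]}}

```text
clock: 12.8
eef_pos: [448.7, -104.9, 240.6]
eef_rot: [-3.141, -0.0, 1.374]
wrist_force: [0.6, 0.2, 0.2]
finger_gap: 39.9
finger_force: 0.0
```

Run:
```python
from h import *
s=manip.read_state(); print(s['clock'],s['eef_pos'],s['eef_rot'],s['finger_gap'],s['finger_force'])
c,p,d=shot('wrist','w5.png'); W=cloud(c,d)
hsv=cv2.cvtColor(p,cv2.COLOR_RGB2HSV); H,S,V=[hsv[...,i].astype(int) for i in range(3)]
b=(H>100)&(H<130)&(S>120)&(np.hypot(W[...,0]-448,W[...,1]+105)<50)&(W[...,2]>85)
z=np.median(W[b][:,2]); b&=abs(W[...,2]-z)<5
cs=cv2.convexHull(max(cv2.findContours(b.astype(np.uint8),0,2)[0],key=cv2.contourArea)).reshape(-1,2)
q=np.array([ray(c,u,v,z)[:2] for u,v in cs]).astype(np.float32); print(b.sum(),z,cv2.minEnclosingCircle(q),cv2.fitEllipse(q))
w=W[b];A=np.c_[w[:,:2]-w[:,:2].mean(0),np.ones(len(w))]; print('slope',np.linalg.lstsq(A,w[:,2],rcond=None)[0])
k=(np.hypot(W[...,0]-449,W[...,1]+105)<20)&(W[...,2]>z+22)
zk=np.percentile(W[k][:,2],90);k&=W[...,2]>zk-5
cs=cv2.convexHull(max(cv2.findContours(k.astype(np.uint8),0,2)[0],key=cv2.contourArea)).reshape(-1,2)
q=np.array([ray(c,u,v,zk)[:2] for u,v in cs]).astype(np.float32); print('knob',zk,cv2.minEnclosingCircle(q))
```

```text
12.8 [ 448.73258053 -104.86758245  240.60017946] [-3.14094651e+00 -7.80366801e-05  1.37439764e+00] 39.8787566372226 0.0
3266 96.4004600023421 ((447.5152587890625, -105.73809814453125), 32.52495193481445) ((447.6148681640625, -105.78929138183594), (63.73919677734375, 64.79966735839844), 164.84786987304688)
slope [ 1.52248133e-03 -1.51391011e-03  9.63962324e+01]
knob 364.1348840923281 ((453.4351806640625, -85.3641357421875), 4.86850643157959)
```

View pics/w5.png

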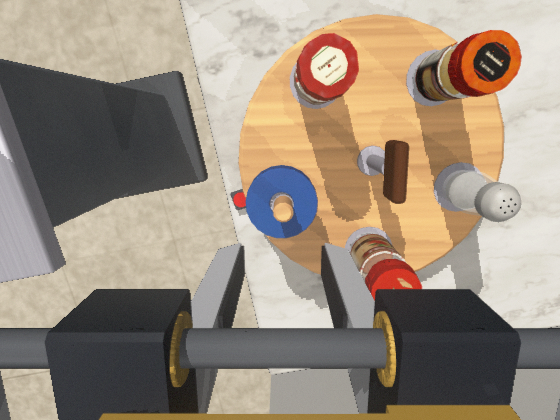

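The lids are seated and level, with the plate top at 96.4 mm; the lid is at pixel (282,203). The tray is unmoved. Now I'll grip the outer lid by its skirt.

{"name": "jog_arm", "arguments": {"plan": [0,0,0,0,0,0,0,0,0,0,0,0,-0.0005,-0.0005,-0.03,0,0,0,-0.0005,-0.0005,-0.07,0,0,0,-0.0005,-0.0005,-0.1,0,0,0,-0.0005,-0.0005,-0.12,0,0,0,-0.0005,-0.0005,-0.14,0,0,0,-0.0005,-0.0005,-0.155,0,0,0,-0.0005,-0.0005,-0.167,0,0,0,-0.0005,-0.0005,-0.173,0,0,0,-0.0005,-0.0005,-0.173,0,0,0,-0.0005,-0.0005,-0.173,0,0,0], "claw": 0.088}}

```text
clock: 14.05
eef_pos: [448.7, -105.5, 68.9]
eef_rot: [3.141, 0.0, 1.374]
wrist_force: [-0.2, -0.5, -0.1]
finger_gap: 88.2
finger_force: 0.0
```

{"name": "jog_arm", "arguments": {"plan": [0,0,0,0,0,0,0,0,0,0,0,0,0,0,0,0,0,0,0,0,0,0,0,0,0,0,0,0,0,0,0,0,0,0,0,0], "claw": 0.058, "force": 20}}

```text
clock: 14.65
eef_pos: [448.6, -105.5, 68.7]
eef_rot: [3.141, 0.0, 1.374]
wrist_force: [-1.7, -0.5, 5.6]
finger_gap: 66.7
finger_force: 20.0
```

{"name": "jog_arm", "arguments": {"plan": [0,0,0.002,0,0,0,0,0,0.005,0,0,0,0,0,0.01,0,0,0,0,0,0.015,0,0,0,0,0,0.02,0,0,0,0,0,0.026,0,0,0,0,0,0.032,0,0,0,0,0,0.04,0,0,0,0,0,0.05,0,0,0,0,0,0.062,0,0,0,0,0,0.075,0,0,0,0,0,0.088,0,0,0,0,0,0.096,0,0,0,0,0,0.1,0,0,0,0,0,0.1,0,0,0,0,0,0.1,0,0,0,0,0,0.1,0,0,0,0,0,0.1,0,0,0]}}

```text
clock: 16.45
eef_pos: [448.3, -105.4, 168.1]
eef_rot: [-3.141, -0.0, 1.374]
wrist_force: [-0.6, 0.8, -1.3]
finger_gap: 67.0
finger_force: 20.0
```

Run:
```python
from h import *
s=manip.read_state(); print(s['clock'],s['eef_pos'],s['finger_gap'],s['finger_force'],s['wrist_force'])
c,p,d=shot('scene'); cv2.imwrite('pics/s2.png',cv2.resize(p[220:400,240:460,::-1],None,fx=3,fy=3))
```

```text
16.45 [ 448.27339454 -105.4064308   168.05817768] 66.98781885619059 19.999798988574184 [-0.59681539  0.76424638 -1.27090045]
```

View pics/s2.png

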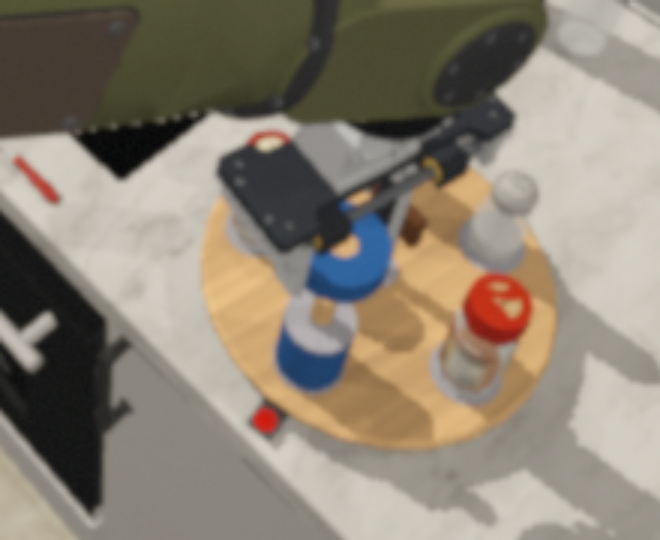

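The picture shows the outer lid held at (348,255), clear of the inner lid, which sits level on the tin at (318,325). The wrist carries about 1.3 N, which is the outer lid alone.

```bash
python3 -c "
from cell import manip; print(manip.sign_off())"
```

```text
the job is handed in; nothing more can be done
None
```

The job is handed in: the tray is turned one click with the tin at the front, the inner lid is seated on the tin, and the outer lid is held level about 10 cm above it (no verdict was returned).

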